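# Uncover the spice-jar carousel and hold the red-lidded jar to the front

### The arm

A 6-joint arm with a two-finger parallel gripper is mounted at the origin on the work surface. World frame = base frame: x ahead of the robot, y to its left, z up, the work surface at z = 0. Lengths are in mm, angles in degrees, forces in N, time in s.
With the tool pointing down it reaches from about 350 to 850 mm from the base axis. Payload 8.1 kg.
Tool frame: the origin (TCP) lies between the finger pads; the fingertips stand 22 mm ahead of it and the grasp point (between the pads) lies 3 mm ahead of it (r.nose_length is the z of the fingertips in the tool frame, in mm); z points along the fingers, x is the direction in which the jaws open and shut, and the axes are right-handed (so a half turn about z gives the same grasp; the last joint's range is limited). The gripper opens to 85 mm and grips with 20 to 120 N. Pads are 22 mm wide; open, the fingers measure 114 mm over their backs; the gripper's body (76 mm by 85 mm) begins 54 mm behind the grasp point. The pads swing forward as they close: fully open they stand 13 mm farther back than shut.
Start: joints at [-79.263, 7.471, 85.268, -0, 87.261, -4.893], TCP at [161.678, -577.811, 253.292] pointing down, gripper open.
Joint ranges: [-169.43, 169.43], [-51.17, 129.36], [1.28, 143.12], [-76.62, 256.62], [0, 156.53], [-152.29, 152.29]. Speed limits (degrees/s): [136.94, 136.94, 159.86, 180, 180, 180].

### API

Orientations are given as [roll, pitch, yaw] about the fixed x, y, z axes, in that order (R = Rz(yaw) Ry(pitch) Rx(roll)).
In Python, from bench import r gives the robot as it stands.
- The arm moves only by the shell command python3 -m jog 'ROWS' [FORCE]. ROWS is JSON, a list of rows, each a list of 5 numbers: the shift along the tool's x, y, z in m, then the turn about the tool's z in degrees, then the opening in per cent of the stroke, from 0 (shut) to 100 (fully open). A call has 1 to 8 rows; each row is the pose to reach, as a shift and turn from the pose measured when the call began, along the tool's axes at that moment; what a row does not reach only later rows make up. A row lasts 1/10 s, in which the tool goes at most 50 mm and 8.59 degrees, less where a joint would pass 70% of its speed; a pose out of reach is approached as far as the arm can. A call with a gripper value outside its range is refused whole. The fingers move at their own pace and stop on an object; FORCE is the grip in N (left out, the last holds). Time passes only in rows, so rows that repeat a pose let the fingers close. It gives the time, the measured TCP pose, the force and the opening at its end, in the units of the state.
- r.sense(): the state, without advancing time (a new reading comes with each control period).
- r.snapshot(name): name is "scene" or "top" or "wrist"; returns a dict with "image" (420x560x3 uint8, red, green, blue), "K" (3x3 intrinsics, pixels), "T" (4x4, takes a point from camera to world coordinates); the wrist camera has in their place "tool_from_camera" (4x4, takes a point from camera to tool coordinates, whose origin is the TCP and whose axes are the tool frame's). Camera axes: x right, y down, z forward; pixel columns grow to the right and rows downward; lengths in mm; the calibration is good to about 2 mm. A picture is of the moment at which its call begins: read the wrist's pose just before it. There is no depth.
- r.hand_in(): hands the job in, once; it reports no verdict.
Trained networks look in a picture, given as the dict that the camera call returned (one of the last four; its "shot" number tells which), for a name from the list of things; names that differ only in an ending like _2 or _b are one class to them, and where a whole thing is asked for, a point or a joint stands for the part that bears it (a point fixed in the world has none). Each returns a list of dicts, best first, with "conf" (0 to 1); they miss things now and then, are a little off and sometimes report something else, mostly with a low value. They report only what shows in the picture. A call takes as long as a camera call.
- r.search_frame(picture, label): "bbox" ([left, top, right, bottom] in pixels, round what is visible of it).
- r.pinpoint(picture, label): "uv" ([column, row] in pixels: a listed point, or the origin of a listed thing).
The state is a dict: "time": time; "joint_pos": joint angles; "qd": joint speeds; "joint_efforts": joint torques, N m; "tool_pos": TCP position; "tcp_rot": TCP orientation; "ft_force": force on the tool from outside, world axes, zero at the start; "wrist_torque": the same for the moment, N m; "finger_gap": finger opening in mm.
Only numpy, scipy, OpenCV 4.12 (cv2) and the standard library are available. Lean on these libraries where they do the work, as an engineer would, in place of code of your own. Each camera call takes 0.05 s, during which the arm holds its last target. There are 200 camera calls.

### The job

Lift the clear cover plate off the pins of the jar carousel and set it down (do not drop it) flat and centred on the black rubber mat. Then turn the carousel by its black knob until the jar with the red lid is exactly at the front, in line with the orange pointer tab on the base, and finish still gripping the knob so that the carousel stays still there: do not let go. Leave everything else on the counter where it is.

Things in the scene. Friction and masses are not known exactly. Their poses are not given: they have to be found in the camera images.
- housing: White fixed base, 230 x 230 x 20 mm; origin under its centre, on the carousel's axis, z up; yaw varies by 30 degrees either way. Its +x is the front, where an orange tab, 60 mm wide, reaches 150 mm from the axis. At (+-100, +-100) mm four 14 mm square posts, tops 165 mm above the counter, each with a steel pin 8 mm thick and 12 mm tall (to 177 mm).
- front_spot (a point): Point fixed to the base, 58 mm from the axis towards the orange tab and 95 mm above the counter: the centre of the marked jar's lid top belongs here.
- marked_lid (a point): Centre of the top of the red lid of the marked jar (red lid, yellow band; 41 mm wide, top 95 mm above the counter), 58 mm from the carousel's axis, turning with it. The five other jars have white lids, same size; the six stand 60 degrees apart, fixed on a white platter 176 mm across.
- carousel (a joint): Turn of the carousel about its upright axis: 0 (or any whole turn) = marked jar at the front spot; grows counterclockwise seen from above. It turns freely without end stops and with little friction (about 0.015 Nm), and stays where it is left. Starts between 0.9 and 5.4.
- knob (a point): Round black knob on top of the carousel, on its axis, turning with it: 32 mm in diameter, 32 mm tall, from 120 to 152 mm above the counter. This point is its centre, 136 mm up. A 14 mm rod below it; jar tops are 25 mm lower than its underside, so it can be gripped from above all round once the cover is off.
- cover: Loose clear plate with blue edges, 230 x 230 x 6 mm, about 0.3 kg; four 12 mm holes over the pins, resting on the post tops. Origin at the centre of its underside (165 mm above the counter at the start); axes parallel to the base's at the start. Must rise over 12 mm to clear the pins. Central blue bar handle: 18 mm wide along x, 70 mm long along y, top 40 mm above the underside.
- cover_handle (a point): Middle of the cover's bar handle, 26 mm above the plate's underside: the place to grip it, from above, fingers closing along the cover's x.
- mat: Black rubber mat, 250 x 250 x 4 mm, fixed flat on the counter, where the cover goes. Origin at the centre of its underside. Mat and carousel stand left and right of each other, either way round.
- sauce_jar: Bystander: amber sauce jar with red cap, 60 mm wide, 90 mm tall, loose on the counter between mat and carousel; origin under its centre. It is not the marked jar.
- price_block: Bystander: wooden price-card holder 30 x 50 x 60 mm with a blank yellow card to 87 mm, loose between mat and carousel; origin under its centre. Other goods (bananas, pomelo, can, scale, crate), up to 160 mm tall, stand farther off, beyond 0.75 m ahead of the robot or 0.5 m to either side.

How it is judged (in metres and radians):
On the way, in this order (a step that is already met when the one before it is completed fails the run):
1. the cover plate lies flat on the mat and has been let go (height (world z) of cover below 0.012 m and angle between cover's own z axis and vertical below 0.06 rad and horizontal distance between cover and mat below 0.06 m and linear speed of cover below 0.05 m/s and contact force between the fingers and cover below 0.1 N), for 0.2 s.
2. the knob is gripped and the red-lidded jar stands still at the front (horizontal distance between marked_lid and front_spot below 0.007 m and contact force between the fingers and carousel_c0 above 2 N and velocity of joint carousel between -0.08 and 0.08 rad/s), for 0.5 s.
At the end, for the whole second after the job is handed in: The fingers still grip the knob (more than 2 N), the centre of the red lid is within 7 mm of the front spot seen from above, and the carousel is still (under 0.08 rad/s); the cover lies flat (within 0.06 rad) on the mat, its centre within 60 mm of the mat's, at rest and released (all of step 1 and all of step 2); the arm keeps its last pose, push and grip.
It fails at once if the cover is dropped or thrown (linear speed of cover above 0.7 m/s and contact force between the fingers and cover below 0.1 N).
It fails at once if something else on the counter is moved by more than 30 mm (distance of any of sauce_jar, price_block, green_bananas, ripe_bananas, pomelo, drink_can from where it was at the start of the episode above 0.03 m).
It also fails if it takes over 72 s, if anything falls off the work surface, if the arm or the gripper's body presses on something with over 40 N, if the wrist force passes 120 N, or if a joint passes its speed limit or range.

## Working session

There is one attempt and no reset: what is moved stays moved. The work goes in short steps, Python scripts to look and compute and a shell command to move; the robot and the scene stay as the last step left them, time stands still between calls to the robot, and variables do not carry over. Pictures are saved under pics/ and viewed, about 8 in all and at most 12, crops included, and the job is handed in when it is done.

```bash
mkdir -p pics; ls
cat > h.py <<'E'
import numpy as np, cv2
from bench import r
from scipy.spatial.transform import Rotation as R
def snap(n):
    s=r.sense(); p=r.snapshot(n)
    if n=="wrist":
        T=np.eye(4);T[:3,:3]=R.from_euler('xyz',s['tcp_rot'],degrees=True).as_matrix();T[:3,3]=s['tool_pos']
        p['T']=T@np.array(p['tool_from_camera'])
    return p
def atz(p,uv,z):
    T=np.array(p['T']); d=T[:3,:3]@np.linalg.inv(np.array(p['K']))@np.array([uv[0],uv[1],1.])
    return T[:3,3]+d*(z-T[2,3])/d[2]
def proj(p,X):
    q=np.linalg.inv(np.array(p['T']))@np.append(X,1); u=np.array(p['K'])@q[:3]; return u[:2]/u[2]
def save(p,n): cv2.imwrite('pics/'+n,p['image'][:,:,::-1])
def totool(X,yaw=None):
    """world target TCP -> shift in tool axes (mm)"""
    s=r.sense(); M=R.from_euler('xyz',s['tcp_rot'],degrees=True).as_matrix()
    return M.T@(np.array(X)-s['tool_pos'])
E
python3 - <<'E'
from h import *
np.set_printoptions(precision=1,suppress=True)
for n in ("top","scene"):
    p=snap(n); save(p,n+'0.png')
    print(n,np.array(p['T'])[:3,3])
    for l,z in (("housing",0),("front_spot",95),("marked_lid",95),("knob",136),("cover",165),("cover_handle",191),("mat",0),("sauce_jar",0),("price_block",0)):
        for d in r.pinpoint(p,l)[:2]: print(l,d['conf'],np.array(d['uv']),atz(p,d['uv'],z))
s=r.sense();print(s['tcp_rot'],s['time'],s['finger_gap'])
E
```

```text
pics
top [ 437.8   -0.1 1064.1]
cover 0.65 [170.6 215. ] [556.5 251.2 165. ]
cover_handle 0.77 [166.9 215.9] [551.3 252.  191. ]
mat 0.74 [355.1 230.5] [ 529.  -193.8    0. ]
mat 0.25 [170.  215.4] [577.3 298.9   0. ]
sauce_jar 0.68 [280.5 257.7] [460.3   5.1   0. ]
price_block 0.76 [279.9 186.9] [649.9   3.8   0. ]
scene [836.9 392.8 821.6]
cover 0.89 [357.3 305.8] [553.  243.4 165. ]
cover 0.65 [229.  197.1] [591.9 -71.5 165. ]
cover_handle 0.71 [296.3 236. ] [557.2  90.3 191. ]
cover_handle 0.56 [361.9 302. ] [554.1 249.2 191. ]
mat 0.88 [227.2 196.6] [ 533.  -192.2    0. ]
sauce_jar 0.74 [299.3 237.7] [470.1   6.3   0. ]
price_block 0.97 [230.5 275.2] [647.  -10.1   0. ]
[-180.    -0.   -74.4] 1.0 85.69728231646984
```

```bash
python3 -c "
import cv2,numpy as np
a=cv2.imread('pics/top0.png');cv2.imwrite('pics/top0b.png',cv2.resize(a,(800,600)))"
```

```text
(no output)
```

View pics/top0b.png

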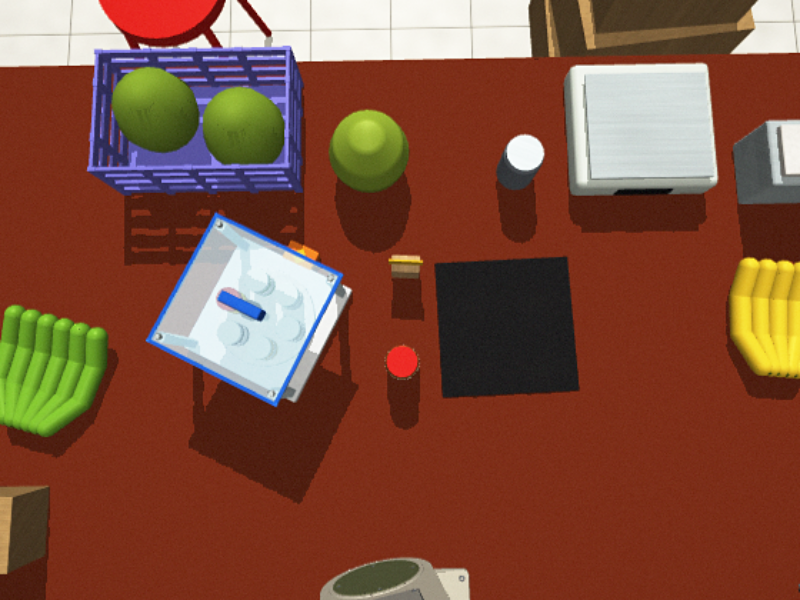

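```bash
cat >> h.py <<'E'
def rect(p,mask,z):
    c=max(cv2.findContours(mask.astype(np.uint8),cv2.RETR_EXTERNAL,cv2.CHAIN_APPROX_NONE)[0],key=cv2.contourArea)[:,0]
    W=np.array([atz(p,u,z)[:2] for u in c]); return cv2.minAreaRect(W.astype(np.float32))
E
python3 - <<'E'
from h import *
p=snap("top"); h=cv2.cvtColor(p['image'],cv2.COLOR_RGB2HSV).astype(int); H,S,V=h[...,0],h[...,1],h[...,2]
roi=np.zeros(H.shape,bool); roi[145:290,95:250]=1
b=roi&(H>102)&(H<118)&(S>140)&(V>90)
print('cover',rect(p,b,168))
# handle: inner blue
r2=np.zeros(H.shape,bool); r2[190:235,145:195]=1
print('handle',rect(p,b&r2,205))
o=roi&(H>5)&(H<22)&(S>180)&(V>180); ys,xs=np.nonzero(o); print('tab',len(xs),atz(p,(xs.mean(),ys.mean()),20))
r3=np.zeros(H.shape,bool); r3[175:285,300:410]=1
print('mat',rect(p,r3&(V<60)&(S<120),4))
E
python3 -m jog '[[0,0,-0.03,0,100],[0,0,-0.06,0,100]]'
```

```text
cover ((556.331298828125, 249.3170166015625), (231.58168029785156, 231.01080322265625), 63.07456970214844)
handle ((555.9968872070312, 247.29391479492188), (68.13780975341797, 16.310710906982422), 62.823081970214844)
tab 95 [681.87321259 181.61351126  20.        ]
mat ((536.124267578125, -189.6009521484375), (248.16519165039062, 248.49591064453125), 2.03436279296875)
time: 1.25
tool_pos: [161.5, -577.0, 312.6]
tcp_rot: [-180.0, 0.2, -74.4]
ft_force: [0.5, -0.4, -0.4]
finger_gap: 85.6
```

```bash
python3 -c "
from h import *
print(totool([556.2,248.5,300]).round(1))"
```

```text
[-688.6 -602.5   14.9]
```

```bash
python3 -m jog '[[-0.034,-0.030,0,-4,100],[-0.069,-0.060,0,-8,100],[-0.103,-0.09,0,-12,100],[-0.138,-0.12,0,-16,100],[-0.172,-0.15,0,-20,100],[-0.207,-0.18,0,-24,100],[-0.241,-0.21,0,-28,100],[-0.276,-0.24,0,-32,100]]'; python3 -c "
from h import *
print(totool([556.2,248.5,300]).round(1))"
```

```text
time: 2.05
tool_pos: [318.7, -245.0, 313.8]
tcp_rot: [-179.9, 0.1, -42.2]
ft_force: [1.7, 0.6, 0.4]
finger_gap: 85.3
[-155.8 -525.    15. ]
```

```bash
python3 -m jog '[[-0.014,-0.047,0,-2,100],[-0.028,-0.094,0,-4,100],[-0.042,-0.141,0,-6,100],[-0.056,-0.188,0,-8,100],[-0.07,-0.235,0,-10,100],[-0.084,-0.282,0,-12,100],[-0.098,-0.329,0,-14,100],[-0.112,-0.376,0,-15.2,100]]'; python3 -c "
from h import *
print(totool([556.2,248.5,300]).round(1))"
```

```text
time: 2.85
tool_pos: [489.0, 110.9, 314.9]
tcp_rot: [-179.9, 0.0, -26.9]
ft_force: [0.9, -1.0, 0.9]
finger_gap: 85.3
[  -2.4 -153.1   15.3]
```

```bash
python3 -m jog '[[-0.001,-0.045,0,0,100],[-0.002,-0.09,0,0,100],[-0.002,-0.13,0,0,100],[-0.0024,-0.153,0.01,0,100],[-0.0024,-0.153,0.015,0,100],[-0.0024,-0.153,0.015,0,100]]'
python3 - <<'E'
from h import *
print(totool([556.2,248.5,300]).round(1))
p=snap("wrist"); save(p,'w1.png'); print(p['T'].round(2))
for l,z in (("cover_handle",191),("cover",165),("marked_lid",95),("knob",136)):
    for d in r.pinpoint(p,l)[:2]: print(l,d['conf'],d['uv'],atz(p,d['uv'],z))
h=cv2.cvtColor(p['image'],cv2.COLOR_RGB2HSV).astype(int); H,S,V=h[...,0],h[...,1],h[...,2]
b=(H>102)&(H<118)&(S>140)&(V>60)
print(rect(p,b,205))
E
```

```text
time: 3.45
tool_pos: [555.6, 248.5, 298.7]
tcp_rot: [-180.0, 0.1, -26.9]
ft_force: [0.5, -0.5, 0.5]
finger_gap: 85.2
[ 0.5 -0.3 -1.3]
[[ 8.9000e-01 -4.3000e-01 -1.3000e-01  5.8928e+02]
 [-4.5000e-01 -8.5000e-01 -2.6000e-01  3.1441e+02]
 [-0.0000e+00  2.9000e-01 -9.6000e-01  4.1891e+02]
 [ 0.0000e+00  0.0000e+00  0.0000e+00  1.0000e+00]]
cover_handle 0.67 [282.5, 215.3] [556.42165308 247.73424929 191.        ]
cover 0.71 [282.7, 203.4] [557.40207381 249.1343333  165.        ]
((570.7131958007812, 277.1901550292969), (152.64993286132812, 198.44558715820312), 62.997074127197266)
```

View pics/w1.png

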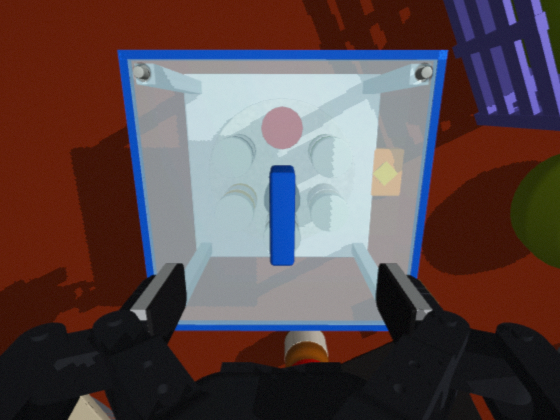

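```bash
python3 -m jog '[[0.0007,0,0.03,0,100],[0.0007,0,0.06,0,80],[0.0007,0,0.085,0,60],[0.0007,0,0.1,0,50],[0.0007,0,0.1007,0,50],[0.0007,0,0.1007,0,0],[0.0007,0,0.1007,0,0],[0.0007,0,0.1007,0,0]]' 50;python3 -m jog '[[0,0,0,0,0],[0,0,0,0,0],[0,0,0,0,0]]'
```

```text
time: 4.5
tool_pos: [558.2, 247.9, 202.8]
tcp_rot: [-179.7, -0.2, -27.0]
ft_force: [-0.7, -0.9, 5.3]
finger_gap: 17.1
time: 4.8
tool_pos: [558.2, 247.9, 202.9]
tcp_rot: [-179.7, -0.2, -27.0]
ft_force: [-0.6, -0.9, -1.2]
finger_gap: 17.0
```

```bash
python3 -m jog '[[0,0,-0.01,0,0],[0,0,-0.02,0,0],[0,0,-0.035,0,0],[0,0,-0.05,0,0],[0,0,-0.065,0,0],[0,0,-0.08,0,0],[0,0,-0.08,0,0],[0,0,-0.08,0,0]]' 80
python3 - <<'E'
from h import *
print(totool([536,-190,283]).round(1))
p=snap("wrist"); save(p,'w2.png')
p=snap("scene"); save(p,'s2.png')
a=cv2.imread('pics/w2.png');b=cv2.imread('pics/s2.png');cv2.imwrite('pics/c2.png',cv2.resize(np.hstack([a,b]),(800,300)))
E
```

```text
time: 5.6
tool_pos: [558.0, 247.8, 283.4]
tcp_rot: [-179.6, -0.2, -27.0]
ft_force: [0.3, -0.2, -4.3]
finger_gap: 16.5
[179.1 400.   -1.6]
```

View pics/c2.png

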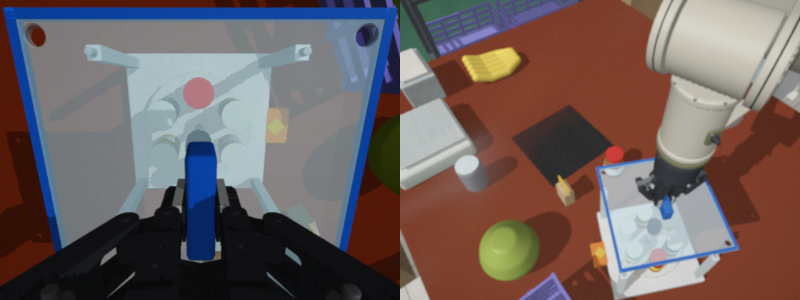

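```bash
python3 -m jog '[[0.008,0.018,0,-1,0],[0.022,0.048,0,-3,0],[0.036,0.08,0,-5.5,0],[0.05,0.112,0,-8,0],[0.065,0.144,0,-10.5,0],[0.079,0.176,0,-13,0],[0.093,0.208,0,-15,0],[0.107,0.24,0,-17,0]]';python3 -c "
from h import *
print(totool([536,-190,283]).round(1))"
```

```text
time: 6.5
tool_pos: [542.9, -16.2, 279.7]
tcp_rot: [-179.8, -0.1, -9.9]
ft_force: [0.8, 0.5, -3.8]
finger_gap: 16.9
[ 23.1 172.4  -4. ]
```

```bash
python3 -m jog '[[0.004,0.03,0,-2,0],[0.008,0.06,0,-4,0],[0.013,0.095,0,-6.5,0],[0.017,0.13,0,-9,0],[0.021,0.155,0,-11,0],[0.023,0.17,0,-12,0],[0.023,0.1724,0,-12,0],[0.023,0.1724,0,-12,0]]';python3 - <<'E'
from h import *
print(totool([536,-190,283]).round(1))
p=snap("wrist"); save(p,'w3.png')
q=snap("scene"); save(q,'s3.png')
for p in (p,q):
  for l,z in (("cover",240),("mat",0)):
    for d in r.pinpoint(p,l)[:2]: print(l,d['conf'],d['uv'],atz(p,d['uv'],z))
a=cv2.imread('pics/w3.png');b=cv2.imread('pics/s3.png');cv2.imwrite('pics/c3.png',cv2.resize(np.hstack([a,b]),(800,300)))
E
```

```text
time: 7.3
tool_pos: [535.4, -190.0, 278.0]
tcp_rot: [-179.7, -0.0, 2.0]
ft_force: [-0.5, -0.5, -3.3]
finger_gap: 16.8
[ 0.6 -0.  -5. ]
cover 0.58 [283.3, 258.5] [ 537.24259006 -191.65811762  240.        ]
cover 0.56 [214.1, 123.2] [ 539.14342705 -190.18026017  240.        ]
mat 0.61 [229.9, 195.6] [ 526.02274682 -190.72700648    0.        ]
mat 0.51 [345.1, 348.3] [561.3369602  254.70055821   0.        ]
```

View pics/c3.png

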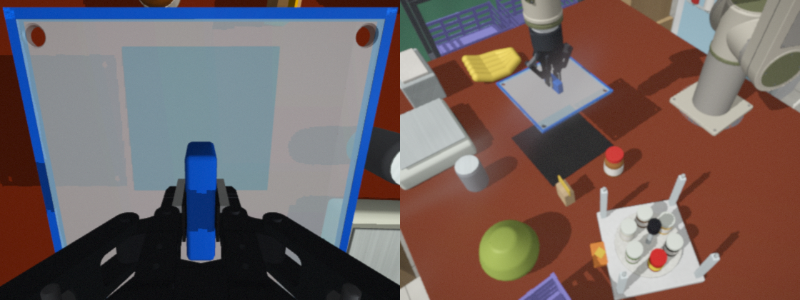

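```bash
python3 -m jog '[[0.0006,0,0.015,0,0],[0.0006,0,0.045,0,0],[0.0006,0,0.08,0,0],[0.0006,0,0.115,0,0],[0.0006,0,0.15,0,0],[0.0006,0,0.18,0,0],[0.0006,0,0.205,0,0],[0.0006,0,0.217,0,0]]';python3 -m jog '[[0,0,0.003,0,0],[0,0,0.003,0,0],[0,0,0.003,0,0]]'
```

```text
time: 8.4
tool_pos: [534.7, -187.0, 58.0]
tcp_rot: [-179.7, 0.2, 2.2]
ft_force: [-1.2, -0.3, -3.8]
finger_gap: 16.4
time: 8.7
tool_pos: [535.6, -187.2, 56.3]
tcp_rot: [-179.7, 0.0, 2.2]
ft_force: [0.1, -0.3, -3.1]
finger_gap: 16.6
```

```bash
python3 -m jog '[[0,0,0.003,0,0],[0,0,0.006,0,0],[0,0,0.009,0,0],[0,0,0.012,0,0],[0,0,0.013,0,0],[0,0,0.013,0,0]]'
```

```text
time: 9.3
tool_pos: [535.3, -187.1, 42.9]
tcp_rot: [-179.7, 0.1, 2.2]
ft_force: [0.3, 0.3, -4.3]
finger_gap: 16.7
```

```bash
python3 -m jog '[[0,0,0.002,0,0],[0,0,0.003,0,0],[0,0,0.003,0,0]]'
```

```text
time: 9.6
tool_pos: [535.7, -187.3, 41.9]
tcp_rot: [-179.7, 0.1, 2.2]
ft_force: [-9.3, 3.4, 14.9]
finger_gap: 16.6
```

```bash
python3 -m jog '[[0,0,0,0,30],[0,0,0,0,60],[0,0,0,0,60],[0,0,-0.005,0,60],[0,0,-0.02,0,60],[0,0,-0.05,0,60],[0,0,-0.09,0,60],[0,0,-0.13,0,80]]'; python3 -m jog '[[0,0,-0.05,0,100],[0,0,-0.1,0,100],[0,0,-0.14,0,100]]'
python3 - <<'E'
from h import *
p=snap("scene"); save(p,'s4.png')
h=cv2.cvtColor(p['image'],cv2.COLOR_RGB2HSV).astype(int); H,S,V=h[...,0],h[...,1],h[...,2]
b=(H>102)&(H<118)&(S>140)&(V>60);b[:80]=0;b[300:]=0
print(rect(p,b,7))
print(totool([556.2,248.5,300]).round(1))
t=snap("top"); save(t,'t4.png')
for l,z in (("marked_lid",95),("knob",136),("cover",4)):
  for q in (p,t):
    for d in r.pinpoint(q,l)[:2]: print(l,d['conf'],d['uv'],atz(q,d['uv'],z))
a=cv2.imread('pics/t4.png');b=cv2.imread('pics/s4.png');cv2.imwrite('pics/c4.png',cv2.resize(np.hstack([a,b]),(800,300)))
E
```

```text
time: 10.4
tool_pos: [535.6, -187.8, 174.2]
tcp_rot: [-179.7, 0.1, 2.2]
ft_force: [1.2, -1.0, 0.2]
finger_gap: 64.3
time: 10.7
tool_pos: [535.8, -188.5, 318.9]
tcp_rot: [-179.8, -0.1, 2.2]
ft_force: [1.2, -0.8, 0.5]
finger_gap: 85.6
((529.98828125, -201.68603515625), (22.434410095214844, 85.52839660644531), 2.270540952682495)
[  34.6 -437.    27.1]
marked_lid 0.88 [364.4, 357.2] [577.92059629 301.47008829  95.        ]
marked_lid 0.72 [318.1, 332.9] [611.78114677 222.3296034   95.        ]
marked_lid 0.71 [154.9, 208.6] [582.17337311 309.48270725  95.        ]
knob 0.86 [351.9, 318.0] [562.90854578 247.10155659 136.        ]
knob 0.61 [173.7, 219.4] [549.92375705 251.84069917 136.        ]
cover 0.9 [223.9, 196.7] [ 540.91092517 -193.94801343    4.        ]
cover 0.93 [350.0, 228.0] [ 535.48788365 -179.91366321    4.        ]
cover 0.54 [193.2, 200.6] [615.70589487 236.36485807   4.        ]
```

View pics/c4.png

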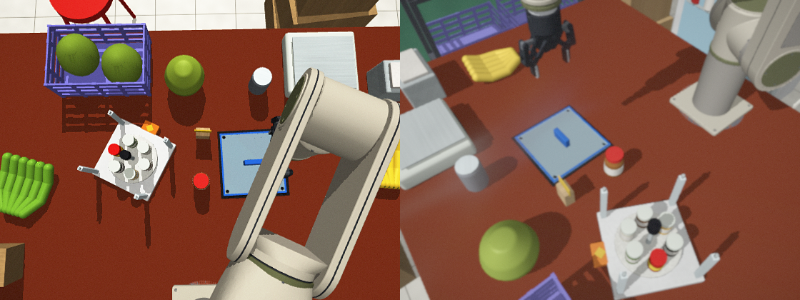

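```bash
python3 -m jog '[[0.004,-0.045,0,-6,100],[0.008,-0.09,0,-12,100],[0.011,-0.135,0,-18,100],[0.014,-0.18,0,-24,100],[0.018,-0.225,0,-30,100],[0.022,-0.27,0,-36,100],[0.026,-0.315,0,-43,100],[0.03,-0.36,0,-49,100]]';python3 -c "
from h import *
print(totool([556.2,248.5,300]).round(1))"
```

```text
time: 11.9
tool_pos: [550.4, 174.4, 313.0]
tcp_rot: [-179.5, -0.0, 51.5]
ft_force: [0.7, -0.0, 1.0]
finger_gap: 85.4
[ 61.5 -41.5  13.4]
```

```bash
python3 -m jog '[[0.03,-0.021,0.005,-5,100],[0.055,-0.037,0.01,-10,100],[0.0615,-0.0415,0.013,-11.5,100],[0.0615,-0.0415,0.013,-11.5,100],[0.0615,-0.0415,0.013,-11.5,100]]';cat > m.py <<'E'
from h import *
import sys
p=snap("wrist"); save(p,sys.argv[1]); s=r.sense(); print(s['tool_pos'],s['tcp_rot'],s['time'],s['joint_pos'])
for l,z in (("knob",136),("marked_lid",95),("housing",0)):
    for d in r.pinpoint(p,l)[:2]: print(l,round(d['conf'],2),d['uv'],atz(p,d['uv'],z).round(1))
h=cv2.cvtColor(p['image'],cv2.COLOR_RGB2HSV).astype(int); H,S,V=h[...,0],h[...,1],h[...,2]
def blob(m,z):
    n,_,st,ce=cv2.connectedComponentsWithStats(m.astype(np.uint8))
    for i in sorted(range(1,n),key=lambda i:-st[i,4])[:3]:
        print(st[i],ce[i].round(1),atz(p,ce[i],z).round(1))
print('red');blob(((H<4)|(H>176))&(S>190)&(V>150),95)
print('orange');blob((H>8)&(H<22)&(S>180)&(V>150),20)
E
python3 m.py w5.png
```

```text
time: 12.4
tool_pos: [556.0, 247.5, 299.6]
tcp_rot: [-179.5, -0.0, 62.9]
ft_force: [-0.0, -0.3, 0.6]
finger_gap: 85.3
[556.2684699  247.21595927 300.19347047] [-1.79493914e+02 -7.34093869e-02  6.28243213e+01] 12.45 [ 18.90158664   8.2231729   79.58863869   0.41583325  92.48632045
 -43.90610047]
knob 0.8 [281.2, 195.9] [556.  248.9 136. ]
marked_lid 0.83 [337.0, 186.5] [582.5 299.7  95. ]
housing 0.93 [280.9, 171.2] [556.8 248.3   0. ]
red
[  16  194   57   46 1858] [ 42.1 217.4] [471.2   9.9  95. ]
[ 317  167   39   38 1139] [336.  185.2] [580.8 299.3  95. ]
orange
[259 257  45  25 798] [280.1 269.2] [672.7 187.7  20. ]
[ 67 218  14  15  61] [ 75.1 225.8] [495.2 -21.8  20. ]
[336 163   2   1   2] [336.5 163. ] [575.9 315.6  20. ]
```

View pics/w5.png

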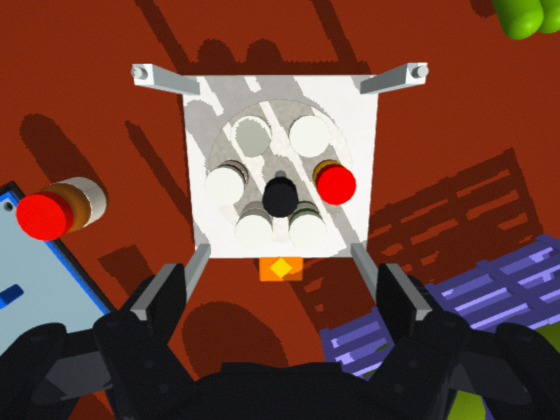

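```bash
python3 -m jog '[[0.001,-0.0005,0.04,0,100],[0.001,-0.0005,0.08,0,100],[0.001,-0.0005,0.115,0,100],[0.001,-0.0005,0.14,0,85],[0.001,-0.0005,0.155,0,70],[0.001,-0.0005,0.159,0,70],[0.001,-0.0005,0.159,0,70]]'; python3 -c "
from h import *
print(totool([556.3,248.3,140]).round(1))"
```

```text
time: 13.3
tool_pos: [555.9, 249.1, 142.4]
tcp_rot: [-179.6, -0.2, 62.8]
ft_force: [0.2, -0.7, 1.1]
finger_gap: 59.8
[-0.5  0.7  2.4]
```

```bash
python3 -m jog '[[-0.0005,0.0007,0.002,0,70],[-0.0005,0.0007,0.002,0,40],[-0.0005,0.0007,0.002,0,0],[-0.0005,0.0007,0.002,0,0],[-0.0005,0.0007,0.002,0,0],[-0.0005,0.0007,0.002,0,0],[-0.0005,0.0007,0.002,0,0]]' 40
```

```text
time: 14.0
tool_pos: [556.3, 246.7, 142.2]
tcp_rot: [-179.6, -0.0, 62.8]
ft_force: [-6.7, -9.7, 12.1]
finger_gap: 30.9
```

```bash
python3 -m jog '[[0,0,0,4,0],[0,0,0,10,0],[0,0,0,16,0],[0,0,0,22,0],[0,0,0,28,0],[0,0,0,34,0],[0,0,0,40,0],[0,0,0,45,0]]'; python3 -m jog '[[0,0,0,5,0],[0,0,0,11,0],[0,0,0,17,0],[0,0,0,23,0],[0,0,0,29,0],[0,0,0,35,0],[0,0,0,41,0],[0,0,0,44,0]]';python3 -m jog '[[0,0,0,1,0],[0,0,0,1,0],[0,0,0,1,0]]'; python3 m.py w6.png
python3 - <<'E'
from h import *
for n in ("scene","top"):
  q=snap(n); save(q,n+'6.png'); print(n,[(d['conf'],d['uv'],atz(q,d['uv'],95)) for d in r.pinpoint(q,"marked_lid")])
a=cv2.imread('pics/w6.png');b=cv2.imread('pics/scene6.png');cv2.imwrite('pics/c6.png',cv2.resize(np.hstack([a,b]),(800,300)))
E
```

```text
time: 14.8
tool_pos: [555.8, 246.3, 142.3]
tcp_rot: [-179.8, 0.3, 17.5]
ft_force: [-4.3, -1.8, -0.0]
finger_gap: 31.1
time: 15.6
tool_pos: [555.2, 246.3, 142.3]
tcp_rot: [179.9, 0.5, -26.7]
ft_force: [-3.4, -1.1, -0.0]
finger_gap: 30.9
time: 15.9
tool_pos: [555.2, 246.3, 142.3]
tcp_rot: [179.9, 0.5, -27.6]
ft_force: [-1.6, -0.7, -3.8]
finger_gap: 30.7
[555.16172203 246.31041951 142.32596131] [179.88003485   0.47210636 -27.62020246] 15.95 [18.94229596 13.30087746 90.5384946   0.26763692 76.57248497 46.49891911]
knob 0.73 [281.8, 281.2] [556.7 248.4 136. ]
marked_lid 0.9 [382.5, 245.6] [605.8 221.8  95. ]
housing 0.84 [283.8, 200.3] [557.  246.8   0. ]
red
[ 350  205   71   71 3736] [385.3 241.9] [608.  223.2  95. ]
orange
[ 424  165   55   75 2594] [451.6 202.3] [673.7 190.6  20. ]
[377 198  21  10  26] [387.5 201.2] [630.3 214.2  20. ]
[373 190   5   2   5] [375.  190.4] [625.1 226.6  20. ]
scene [(0.74, [322.0, 330.3], array([603.34211056, 222.95773886,  95.        ]))]
top [(0.92, [191.6, 198.4], array([605.95786373, 220.0605697 ,  95.        ]))]
```

View pics/c6.png

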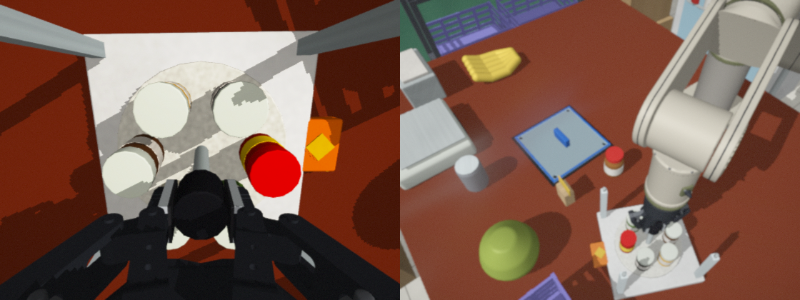

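```bash
python3 -m jog '[[0,0,0,0,0],[0,0,0,0,0],[0,0,0,0,0],[0,0,0,0,0],[0,0,0,0,0],[0,0,0,0,0],[0,0,0,0,0],[0,0,0,0,0]]'; python3 m.py w7.png; python3 -c "
from bench import r
print(r.hand_in())"
```

```text
time: 17.1
tool_pos: [555.2, 246.3, 142.3]
tcp_rot: [179.9, 0.5, -27.7]
ft_force: [-2.0, -0.3, -3.3]
finger_gap: 30.9
[555.16629969 246.2800849  142.27798177] [179.87639283   0.47496538 -27.67433213] 17.15 [18.93946969 13.30612903 90.53767046  0.26757986 76.57243495 46.55020771]
knob 0.82 [283.5, 285.4] [556.4 246.2 136. ]
knob 0.71 [386.1, 244.5] [603.6 243.6 136. ]
marked_lid 0.76 [384.2, 243.9] [607.  222.3  95. ]
housing 0.62 [283.7, 199.3] [557.3 247.7   0. ]
red
[ 350  205   71   71 3738] [385.3 241.9] [608.  223.1  95. ]
orange
[ 424  165   55   75 2606] [451.7 202.2] [673.7 190.5  20. ]
[378 198  19   9  23] [387.6 201.2] [630.3 214.1  20. ]
[373 190   5   2   5] [375.  190.4] [625.1 226.5  20. ]
the job is handed in; nothing more can be done
None
```

The job is done and handed in at about 17 s; hand-in gives no verdict. I lifted the cover off its pins, lowered it onto the mat and let it go. I then gripped the knob at 40 N and turned the carousel about 90° clockwise; the gripper is still holding it.

**Red lid:** the last wrist-camera reading puts it at (607–608, 222–223) mm. My estimate of the front spot is (608, 222) mm, so it is 1–2 mm off. One scene-camera reading of the lid, (603, 223) mm, was about 5 mm away from the spot; the wrist and top cameras agreed to within about 3 mm.

**Stillness and grip:** the lid did not move between the last two pictures. The finger gap held at 31 mm on the 32 mm knob.

**Cover:** the last pictures show it flat on the mat. The networks' estimates of its centre are about 6–10 mm from the mat's centre. My attempt to measure its outline from the colour of its edges failed, so those estimates and the pictures are the only checks.

**Other goods:** the sauce jar and price block still stand in the last scene picture with no visible shift; I did not measure them again.

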